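Move the parts basket to the gauge hook

ROBOT

A 6-joint arm with a two-finger parallel gripper is mounted at the origin on the work surface. World frame = base frame: x ahead of the robot, y to its left, z up, the work surface at z = 0. Lengths are in mm, angles in rad, forces in N, time in s.
With the tool pointing down it reaches from about 400 to 925 mm from the base axis. Payload 12.5 kg.
Tool frame: the origin (TCP) lies at the very end of the fingers, on their centre line; the grasp point (between the pads) lies 19 mm behind it; x points along the fingers, y is the direction in which the jaws open and shut, and the axes are right-handed (so a half turn about x gives the same grasp; the last joint's range is limited). The gripper opens to 95 mm and grips with 3 to 60 N. Pads are 20 mm wide; open, the fingers measure 119 mm over their backs; the gripper's body (75 mm by 180 mm) begins 59 mm behind the grasp point.
Start: joints at [1.036, 0.491, 1.559, -0, 1.092, -0.106], TCP at [259.849, 568.441, 214.661] pointing down, gripper open.
Joint ranges: [-3.1, 3.1], [-0.84, 2.19], [0.05, 2.79], [-1.13, 4.28], [0.06, 2.93], [-2.69, 2.69]. Speed limits (rad/s): [2.22, 2.22, 2.79, 3.14, 3.14, 3.14].

INTERFACE

Orientations are given as [roll, pitch, yaw] about the fixed x, y, z axes, in that order (R = Rz(yaw) Ry(pitch) Rx(roll)).
In Python, from cell import * gives the robot as it stands.
- The arm moves only by the tool step_arm, never from a script. Its argument "steps" is a list of rows, each a list of 4 numbers: the shift along the tool's x, y, z in units of 50 mm (1.0 is 50 mm), then the turn about the tool's x in units of 8 degrees (1.0 is 8 degrees). A call has 1 to 20 rows; each row shifts and turns the commanded pose from where the row before left it, along the tool's axes as they then stand; what a row does not reach is not made up. A row lasts 1/8 s, in which the tool goes at most 62.5 mm and 10.7 degrees, less where a joint would pass 70% of its speed; a pose out of reach is approached as far as the arm can. A call is refused whole if a number of a shift passes 1 or a number of a turn 1, either way. A call with a gripper value outside its range is refused whole. "jaw" is the closure, from 0 (fully open) to 1 (shut), set as the call begins (left out, the last holds). The fingers move at their own pace and stop on an object; the grip force is fixed at half the most. Time passes only in rows, so rows that do not move let the fingers close. It gives the time, the measured TCP pose, the force and the opening at its end, in the units of the state.
- state(): the state, without advancing time (a new reading comes with each control period).
- read_camera(name): name is "scene" or "top" or "wrist"; returns the picture (400x640x3 uint8, red, green, blue); there is no depth.
- camera_info(name): a dict with "mtx" (3x3 intrinsics, pixels), "eye" and "attitude" of the camera in the world; the wrist camera has in their place "hand_eye" (4x4, takes a point from camera to tool coordinates, whose origin is the TCP and whose axes are the tool frame's). Camera axes: x right, y down, z forward; pixel columns grow to the right and rows downward; lengths in mm; the calibration is good to about 2 mm. A picture is of the moment at which its call begins: read the wrist's pose just before it. camera_info takes no time and is no camera call.
- job_done(): hands the job in, once; it reports no verdict.
The state is a dict: "t": time; "joints": joint angles; "qvel": joint speeds; "tau": joint torques, N m; "eef_pos": TCP position; "tcp_rot": TCP orientation; "ft_force": force on the tool from outside, world axes, zero at the start; "moment": the same for the moment, N m; "opening": opening from 0.0 (shut) to 1.0 (fully open).
Only numpy, scipy, OpenCV 4.12 (cv2) and the standard library are available. Lean on these libraries where they do the work, as an engineer would, in place of code of your own. Each camera call takes 0.05 s, during which the arm holds its last target.

TASK

Take the hanging parts basket off the white parking hook and hang it on the blue gauge hook, slid fully home under its roofs and let down into the notches so that the green pads are pressed down, then let go. Keep the basket level with both fittings in it, never set it down on the way, and never force it: the gauge hook is delicate, and nothing may load or push it with more than 15 N. Leave everything else on the table alone.

Things in the scene. Friction and masses are not known exactly. Their poses are not given: they have to be found in the camera images.
- basket: Hanging basket, 0.27 to 0.44 kg plus two fittings of 0.07 kg. Origin: middle of its steel cross bar (10 mm thick, 110 mm long, along the basket's y); z up. The bar rests across the two arms of a fork hook, the tray hangs below them, and a plate 6 mm (x) by 20 mm (y) passes between them. The underside of the open tray (70 mm x, 90 mm y, 30 mm tall) is 130 mm below the origin.
- grip_block (a point): Point on the axis of the basket's orange grip block, 48 mm above the bar axis. The block is 16 mm (x) by 24 mm (y), from 8 to 68 mm above the bar axis.
- yoke (a point): Middle of the top of the yoke that carries the tray, 80 mm below the bar axis; 10 mm (x) by 96 mm (y). Yoke and tray are too wide to pass between a hook's arms: the basket goes on and off only through the hook's open front (its -x end), with the bar above the arms and the yoke below them.
- parking: White parking hook, fixed: base plate and post. Origin on the table straight below the middle of its notches; x points from the open front to the post (axis at x = 85 mm), z up. Two arms, 12 mm wide, 16 mm deep, centred at y = -33 and +33 mm, run from x = -59 mm to the post. The basket starts in the notches with the hook's yaw, bar axis 201 mm above the table.
- parking_notch (a point): Point midway between the notches at the height of the arms' flat tops (204 mm). Along x from here: upturned tip from -59 to -54 mm, 8 mm above the flats; flats from -54 to -7; notches from -7 to +7, 8 mm deep; then an end stop 15 mm above the flats. No roof.
- receiving: Blue gauge hook: base and post, fixed; origin and axes as for the parking hook, same fork shape plus roofs. Its fork's setting is NOT measured: unloaded flats anywhere from 186 to 222 mm above the table, the whole fork shifted anywhere from -10 to +10 mm along x. The fork sits on a stiff spring: it gives 0.33 mm per N vertically, 0.25 mm per N along x. Post top at 215 mm; the clamp (40 x 50 x 30 mm) rises 7 mm above the flats.
- gauge_nominal (a point): Nominal point midway between the gauge hook's notches at flat height (204 mm). It belongs to the base: the real notches are off by the unmeasured setting, up to 18 mm up or down and 10 mm along x, and must be found by touch or sight.
- gauge_roof (a point): Nominal roof underside over the notches, with the same unmeasured offset. Each arm has a roof from 12 mm before to 15 mm behind the notch middle; underside 15 mm and top 20 mm above the flats. So the bar must be slid in along the flats, under the roofs, to the end stop, and then let down 8 mm into the notches.
- pad (a joint): Green spring pads in the notches of the gauge hook, metres pressed down: 0 free (pad tops 3 mm below the flats), 0.005 fully down (level with the notch floor); about 2 N presses them right down, the basket's weight does so when its bar hangs in the notches.
- fitting1: Steel fitting, disc 32 mm wide, 13 mm tall, lying loose in the basket's tray; origin: centre of its underside.
- fitting2: The second such fitting in the tray.
- table: The black table top, at height 0.
- driver: Screwdriver lying on the table, leave alone.
- wrench: Wrench lying on the table, leave alone.
- mirror_mount: Mirror mount, 81 mm tall, leave alone.
- jar: Amber jar, 75 mm tall, leave alone.
- spacer: Steel ring, 48 mm wide, 16 mm tall, leave alone.
- post_holder: Black post holder, 61 mm tall, leave alone.
There are look-alikes about, which are no part of the job. What is shaped like the receiving but black is not meant. What is shaped like the basket but brown is not meant.

How it is judged:
By the outcome, as a careful person would: the job done as asked, in the order asked, and still so for the second after the job is handed in, with the robot touching nothing.
It also fails if it takes over 72 s, if anything falls off the work surface, if the arm or the gripper's body presses on something with over 40 N, if the wrist force passes 120 N, or if a joint passes its speed limit or range.

## Working session

There is one attempt and no reset: what is moved stays moved. The work goes in short steps, Python scripts to look and compute and a tool call to move; the robot and the scene stay as the last step left them, time stands still between calls to the robot, and variables do not carry over. Pictures are saved under pics/ and viewed, and the job is handed in when it is done.

Besides the shell and the picture viewer there is one more tool, called after "Call:" by a JSON object that holds its "name" and its "arguments", one argument or row to a line. step_arm: Moves the arm, as the interface text tells. Its arguments: {"type":"object","properties":{"steps":{"type":"array","items":{"type":"array","items":{"type":"number"}}},"jaw":{"type":"number"}},"required":["steps"]}

```bash
mkdir -p pics; ls; python3 - <<'E'
from cell import *
import cv2
print(state())
for n in ["scene","top","wrist"]:
    print(n,camera_info(n))
    cv2.imwrite(f"pics/{n}0.png",read_camera(n)[:,:,::-1])
E
```

```text
pics
{'t': 0.0, 'joints': array([ 1.03641237e+00,  4.91540990e-01,  1.55946120e+00,  1.05693039e-05,
        1.09169607e+00, -1.05593853e-01]), 'qvel': array([-5.91610809e-04, -6.49661457e-04, -7.99570920e-04, -4.70247545e-05,
        5.74337988e-04, -5.18977602e-04]), 'tau': array([ 7.50951349e-04, -6.12648225e+01, -2.58183002e+01,  6.92303781e-02,
        4.81768115e-02, -1.09790490e-04]), 'eef_pos': array([259.70275414, 568.21514268, 214.06924027]), 'tcp_rot': array([-1.6848685 ,  1.56969068, -2.11366347]), 'ft_force': array([ 0.91793486,  0.02465857, -0.4904843 ]), 'moment': array([ 0.03162478,  0.01478893, -0.02798118]), 'opening': 1.0006465030921488}
scene {'mtx': array([[408.96251286,   0.        , 318.33461798],
       [  0.        , 408.96251286, 192.65474607],
       [  0.        ,   0.        ,   1.        ]]), 'eye': array([1298.18927602,  439.52665916,  859.08110222]), 'attitude': array([-2.23184266, -0.01801564,  2.12462005])}
top {'mtx': array([[388.1573807 ,   0.        , 322.574977  ],
       [  0.        , 388.1573807 , 197.91232193],
       [  0.        ,   0.        ,   1.        ]]), 'eye': array([ 456.0894049 ,  -26.30061692, 1306.44604502]), 'attitude': array([-3.07744162,  0.02670284, -1.59191   ])}
wrist {'mtx': array([[285.99760116,   0.        , 320.1517118 ],
       [  0.        , 285.99760116, 201.86557376],
       [  0.        ,   0.        ,   1.        ]]), 'hand_eye': array([[ 6.75565754e-05, -2.57858411e-01,  9.66182713e-01,
        -1.69635465e+02],
       [ 9.99999998e-01,  2.55792299e-05, -6.30944384e-05,
        -3.88709473e-01],
       [-8.44477813e-06,  9.66182715e-01,  2.57858412e-01,
        -7.23848641e+01],
       [ 0.00000000e+00,  0.00000000e+00,  0.00000000e+00,
         1.00000000e+00]])}
```

View pics/scene0.png

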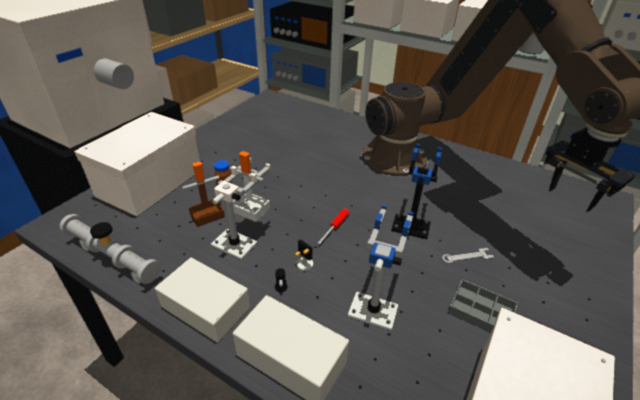

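View pics/top0.png

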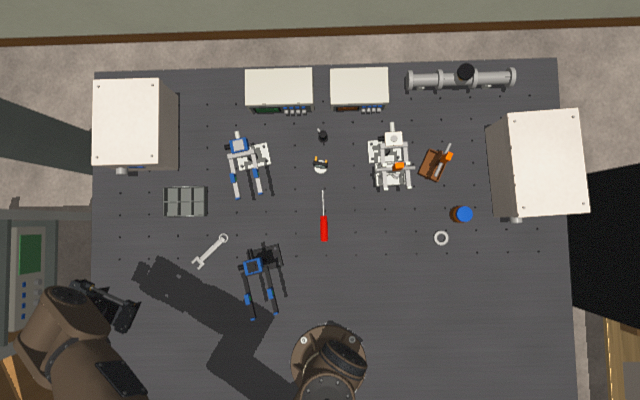

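View pics/wrist0.png

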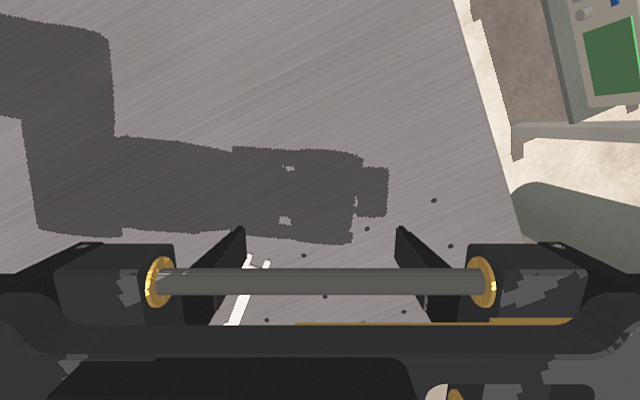

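```bash
python3 - <<'E'
import cv2
t=cv2.imread("pics/top0.png");s=cv2.imread("pics/scene0.png")
a=cv2.resize(t[120:205,210:290],None,fx=5,fy=5,interpolation=cv2.INTER_CUBIC)
b=cv2.resize(t[115:200,350:460],None,fx=5,fy=5,interpolation=cv2.INTER_CUBIC)[:, :400]
cv2.imwrite("pics/cropt.png",cv2.hconcat([a,b[:425]]))
cv2.imwrite("pics/crops1.png",cv2.resize(s[135:265,170:310],None,fx=4.5,fy=4.5,interpolation=cv2.INTER_CUBIC))
cv2.imwrite("pics/crops2.png",cv2.resize(s[135:335,330:460],None,fx=3,fy=3,interpolation=cv2.INTER_CUBIC))
E
```

```text
(no output)
```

View pics/cropt.png

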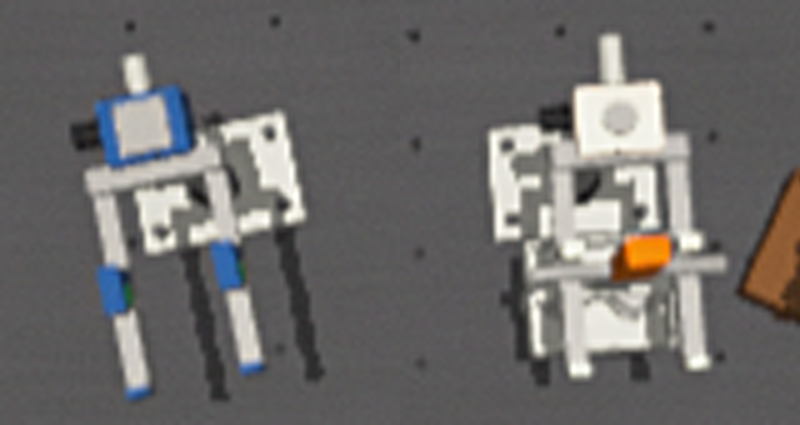

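View pics/crops1.png

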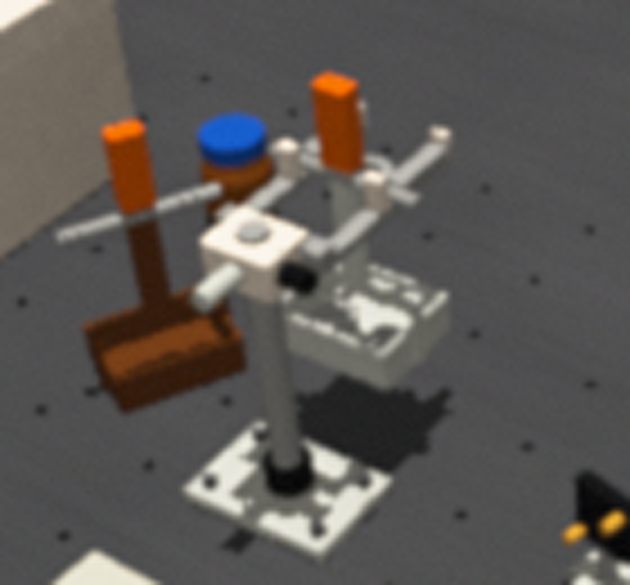

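View pics/crops2.png

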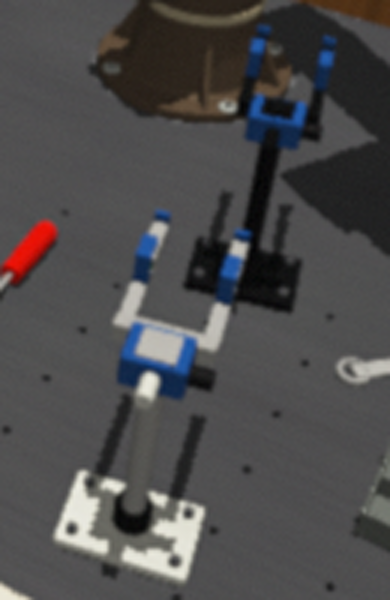

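```bash
cat > h.py <<'E'
import numpy as np, cv2
from scipy.spatial.transform import Rotation as R
from cell import *
def rot(e): return R.from_euler('xyz',e).as_matrix()
def cam(n,st=None):
    c=camera_info(n)
    if n=="wrist":
        H=c["hand_eye"];Rt=rot(st["tcp_rot"])
        return c["mtx"],Rt@H[:3,3]+np.array(st["eef_pos"]),Rt@H[:3,:3]
    return c["mtx"],np.array(c["eye"]),rot(c["attitude"])
def ray(C,uv):
    K,e,A=C
    d=A@np.linalg.solve(K,np.array([uv[0],uv[1],1.]))
    return e,d/np.linalg.norm(d)
def onz(C,uv,z):
    e,d=ray(C,uv); return e+d*(z-e[2])/d[2]
def tri(obs):
    M=np.zeros((3,3));b=np.zeros(3)
    for C,uv in obs:
        e,d=ray(C,uv);P=np.eye(3)-np.outer(d,d);M+=P;b+=P@e
    p=np.linalg.solve(M,b)
    res=[np.linalg.norm((np.eye(3)-np.outer(ray(C,uv)[1],ray(C,uv)[1]))@(p-C[1])) for C,uv in obs]
    return p,np.round(res,1)
def proj(C,p):
    K,e,A=C; q=K@(A.T@(np.asarray(p,float)-e)); return q[:2]/q[2]
E
python3 - <<'E'
from h import *
np.set_printoptions(precision=1,suppress=True)
T=cam("top");S=cam("scene")
t=cv2.imread("pics/top0.png");s=cv2.imread("pics/scene0.png")
def blobs(im,lo,hi,a):
    m=cv2.inRange(cv2.cvtColor(im,cv2.COLOR_BGR2HSV),lo,hi)
    n,l,st,c=cv2.connectedComponentsWithStats(m)
    for i in range(1,n):
        if st[i,4]>=a: print(st[i],c[i])
print("orange top");blobs(t,(5,200,180),(18,255,255),8)
print("orange scene");blobs(s,(5,200,120),(18,255,255),8)
print("blue top");blobs(t,(105,150,80),(125,255,255),6)
print("blue scene");blobs(s,(105,150,80),(125,255,255),6)
print("white top");blobs(t[100:210,200:440],(0,0,200),(180,60,255),10)
# scene crop1 top-face of orange ; crop coordinates
print(tri([(T,(350+50+648/5-400/5-50+0-0, 115+248/5)),(S,(170+334/4.5,135+84/4.5))]))
E
```

```text
orange top
[446 152   7   9  41] [448.8 155.8]
[395 163   9   6  46] [398.9 165.2]
orange scene
[240 152   9  21 137] [243.9 161.1]
[193 162  11  20 140] [198.4 171. ]
[194 207  23  10  67] [204.7 211.4]
blue top
[378 105   4   2   7] [379.7 105.6]
[283 107   4   2   8] [284.5 107.5]
[289 107   4   2   7] [290.7 107.4]
[295 107   4   2   7] [296.7 107.4]
[302 106   3   3   7] [303. 107.]
[362 106   4   2   8] [363.5 106.5]
[242 138   6  13  40] [245.1 144. ]
[229 140   7  13  33] [231.2 146.5]
[253 169   5   9  35] [254.9 172.6]
[230 174   5   8  33] [231.9 177.5]
[456 206  17  16 201] [464.  213.6]
[243 258  20  17 131] [252.9 265.8]
[267 288   6  11  45] [269.6 293. ]
[ 22 293   3   4   7] [ 22.9 294.4]
[244 294   6  11  46] [246.7 299. ]
[274 312   4   3   7] [275.6 312.9]
[251 318   4   3   9] [252.4 318.7]
blue scene
[248   0   5   8  28] [250.2   3.3]
[264   0  25  37 267] [270.4  12.1]
[ 221   19   36   47 1247] [239.9  42.4]
[154  33  64  30 978] [191.6  49.4]
[267  44  16  34 211] [271.  57.]
[67 50  9  3  9] [71. 51.]
[57 53  9  3  9] [61. 54.]
[239  78  20  17 172] [251.4 
[... 603 characters left out ...]
 4  7 19] [36.5 34.3]
[40 40  4  9 17] [41.5 44.4]
[168  40  17  22 130] [172.9  48.8]
[ 55  43  16  21 121] [63.9 51.1]
[33 47 21 10 46] [43.6 52.9]
[193  48   8  12  41] [198.   52.1]
[204  48   6  17  60] [205.8  56.4]
[181  50  13  18 127] [186.2  59.1]
[48 55  9 13 57] [52.7 62.1]
[37 57 11 13 68] [41.4 61.9]
[178  56   2   6  12] [178.5  58.5]
[29 60  6 13 40] [31.6 65.6]
[58 62  6  4 19] [60.5 63.4]
[115  67  11   6  43] [119.6  69.9]
[206  71   6  18  62] [208.   79.2]
[176  73   3  13  20] [176.9  78.2]
[183  72  17  18 154] [188.8  80.2]
[194  72   6   4  13] [196.5  73.5]
[56 79  6 13 46] [58.5 85.2]
[33 83  6 14 44] [35.8 89.7]
(array([ 608.1, -208.4,  266.3]), array([0.5, 0.5]))
```

```bash
python3 - <<'E'
from h import *
np.set_printoptions(precision=1,suppress=True)
T=cam("top");S=cam("scene")
a=tri([(T,(260.4,193.4)),(S,(383.4,206.3))]);b=tri([(T,(237.6,198.6)),(S,(410.5,212.8))])
c=tri([(T,(254.9,172.6)),(S,(378.2,217.2))]);d=tri([(T,(231.9,177.5)),(S,(406.1,224.2))])
for q in (a,b,c,d):print(q)
d=(b[0]-a[0]);print(np.linalg.norm(d),np.degrees(np.arctan2(-d[0],d[1])))
# gauge base plate corners, crop->px at z~8
for uv in [(138,195),(283,113),(303,218),(150,252)]:
    print(onz(T,(210+uv[0]/5,120+uv[1]/5),8))
print("park tips, base")
for uv in [(580,370),(695,362)]:
    print(onz(T,(350+(uv[0]-400)/5,115+uv[1]/5),212))
for uv in [(490,130),(497,240),(655,230)]:
    print(onz(T,(350+(uv[0]-400)/5,115+uv[1]/5),8))
for uv in [(185,487),(262,422),(392,482),(322,555)]: print('S',onz(S,(170+uv[0]/4.5,135+uv[1]/4.5),8))
for uv in [(85,472),(205,508),(185,580),(55,538)]: print('Sg',onz(S,(330+uv[0]/3,135+uv[1]/3),8))
E
```

```text
(array([544. , 177.1, 213. ]), array([0.5, 0.5]))
(array([530.6, 242.8, 212.8]), array([0.1, 0.1]))
(array([602.3, 189.3, 225.9]), array([1., 1.]))
(array([589.9, 254.2, 226.4]), array([1.1, 1.1]))
66.98319011480423 11.586873883661129
[679.2 292.3   8. ]
[732.9 192.8   8. ]
[660.6 180.1   8. ]
[640.  284.4   8. ]
park tips, base
[ 548.1 -177.9  212. ]
[ 551.1 -242.5  212. ]
[ 729.1 -150.8    8. ]
[ 654.2 -153.3    8. ]
[ 658.3 -259.2    8. ]
S [ 732.9 -258.4    8. ]
S [ 659.6 -258.1    8. ]
S [ 657.2 -149.2    8. ]
S [ 731.  -145.7    8. ]
Sg [660.1 184.6   8. ]
Sg [639.2 287.1   8. ]
Sg [712.2 300.9   8. ]
Sg [733.1 194.8   8. ]
```

```bash
cat >> h.py <<'E'
def plan(target,yawjaw):
    """target TCP xyz, direction angle (rad) of tool y in world; prints total tool-axis shift (mm) before turn and turn deg"""
    st=state();A=rot(st["tcp_rot"]);p=np.array(st["eef_pos"])
    cur=np.arctan2(A[1,1],A[0,1]);t=-(yawjaw-cur) # tool x down -> positive turn about tool x = negative about z
    t=(t+np.pi/2)%np.pi-np.pi/2
    print("t",st["t"],"pos",p.round(1),"jawyaw",np.degrees(cur).round(2),"F",st["ft_force"].round(2),"open",round(st["opening"],3))
    print("toolshift mm",(A.T@(np.array(target)-p)).round(2),"units",(A.T@(np.array(target)-p)/50).round(3),"turn deg",np.degrees(t).round(2),"units",(np.degrees(t)/8).round(3), "j6",st["joints"][5].round(3),"axes",A.round(3).tolist())
E
python3 - <<'E'
from h import *
plan((607,-208,320),np.radians(2))
E
```

```text
t 0.15 pos [259.8 568.3 214.2] jawyaw 65.43 F [ 0.76 -0.96 -1.29] open 1.0
toolshift mm [-105.37 -561.71  638.55] units [ -2.107 -11.234  12.771] turn deg 63.43 units 7.929 j6 -0.106 axes [[-0.0, 0.416, 0.909], [-0.001, 0.909, -0.416], [-1.0, -0.001, -0.0]]
```

Call:
{"name": "step_arm", "arguments": {
  "steps": [
    [-0.9, 0, 0, 0],
    [-0.9, 0, 0, 0],
    [-0.9, 0, 0, 0],
    [0, 0, 0, 0.96],
    [0, 0, 0, 0.96],
    [0, 0, 0, 0.96],
    [0, 0, 0, 0.96],
    [0, 0, 0, 0.96],
    [0, 0, 0, 0.96],
    [0, 0, 0, 0.96]
  ]
}}

```text
t: 1.4
eef_pos: [259.8, 568.3, 349.4]
tcp_rot: [-0.713, 1.57, -2.085]
ft_force: [0.1, 0.1, -0.2]
opening: 1.003
```

```bash
python3 - <<'E'
from h import *
plan((594,221.4,330),np.radians(11.6))
E
```

```text
t 1.4 pos [259.8 568.3 349.4] jawyaw 11.42 F [ 0.13  0.09 -0.18] open 1.003
toolshift mm [ 19.45 258.92 406.25] units [0.389 5.178 8.125] turn deg -0.18 units -0.023 j6 0.837 axes [[-0.0, 0.98, 0.198], [-0.0, 0.198, -0.98], [-1.0, -0.0, 0.0]]
```

Call:
{"name": "step_arm", "arguments": {
  "steps": [
    [0.04, 0.575, 0.9, 0],
    [0.04, 0.575, 0.9, 0],
    [0.04, 0.575, 0.9, 0],
    [0.04, 0.575, 0.9, 0],
    [0.04, 0.575, 0.9, 0],
    [0.04, 0.575, 0.9, 0],
    [0.04, 0.575, 0.9, 0],
    [0.04, 0.575, 0.9, 0],
    [0.04, 0.575, 0.9, 0],
    [0, 0, 0, 0],
    [0, 0, 0, 0]
  ]
}}

```text
t: 2.78
eef_pos: [594.9, 224.3, 331.4]
tcp_rot: [-2.008, 1.57, 2.908]
ft_force: [-0.7, 0.4, 0.2]
opening: 0.999
```

```bash
python3 - <<'E'
from h import *
import pickle
st=state();im=read_camera("wrist")[:,:,::-1]
cv2.imwrite("pics/w1.png",im);pickle.dump(st,open("w1.pkl","wb"))
print(st["t"],st["eef_pos"],st["qvel"].round(4))
C=cam("wrist",st)
for p in [(544,177,213),(530.6,242.8,213),(602,189,225),(590,254,225)]:print(proj(C,p))
E
```

```text
2.775 [594.91915656 224.25109576 331.37204976] [ 0.0215 -0.0098  0.0042  0.0011 -0.0022  0.001 ]
[264.93817142 230.04667954]
[261.79262576 167.49150794]
[320.26614322 234.12842614]
[321.68643314 170.29702769]
```

View pics/w1.png

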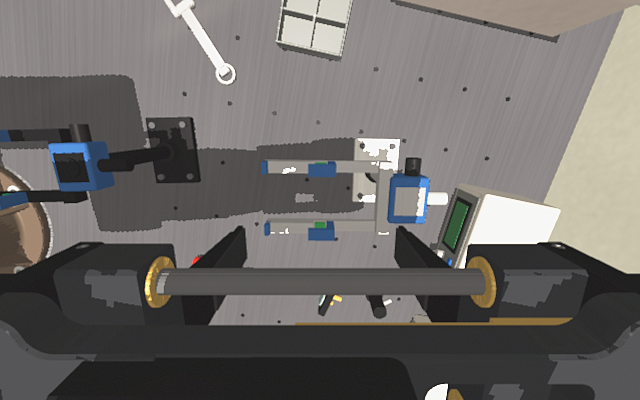

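Call:
{"name": "step_arm", "arguments": {
  "steps": [
    [0, 0, 0.9, 0],
    [0, 0, 0.9, 0],
    [0, 0, 0, 0],
    [0, 0, 0, 0]
  ]
}}

```text
t: 3.32
eef_pos: [612.9, 137.2, 331.9]
tcp_rot: [2.344, 1.57, 0.978]
ft_force: [0.7, 0.5, 0.2]
opening: 1.003
```

```bash
python3 - <<'E'
from h import *
import pickle
st=state();im=read_camera("wrist")[:,:,::-1]
cv2.imwrite("pics/w2.png",im);pickle.dump(st,open("w2.pkl","wb"))
print(st["t"],st["eef_pos"],st["qvel"].round(4))
a=cv2.imread("pics/w1.png")[150:250,250:390];b=im[60:170,250:390]
cv2.imwrite("pics/w12.png",cv2.resize(cv2.vconcat([a,b])[:, :100],None,fx=8,fy=8,interpolation=cv2.INTER_NEAREST)[:,:800] if 0 else cv2.vconcat([cv2.resize(a[:, :100],None,fx=5.5,fy=2.8*1,interpolation=0) if 0 else cv2.resize(a[:, :110],None,fx=6,fy=6,interpolation=0)[:600]]))
cv2.imwrite("pics/w22.png",cv2.resize(b[:100,:110],None,fx=6,fy=6,interpolation=0))
for n,i in(("1",cv2.imread("pics/w1.png")),("2",im)):
    m=cv2.inRange(cv2.cvtColor(i.copy(),cv2.COLOR_BGR2HSV),(105,130,40),(125,255,255))
    k,l,s,c=cv2.connectedComponentsWithStats(m)
    for j in range(1,k):
        if s[j,4]>15 and s[j,0]>240 and s[j,0]<430: print(n,s[j],c[j].round(1))
E
```

```text
3.325 [612.88391311 137.20683001 331.92243644] [ 0.0128  0.0031 -0.001  -0.0009 -0.0019 -0.0034]
1 [262 161   5  13  63] [264.  167.2]
1 [309 162  27  15 329] [322.6 169.8]
1 [388 174  41  49 877] [406.2 196.2]
1 [264 223   6  12  49] [266.5 228.6]
1 [309 222  25  18 320] [322.2 232.8]
2 [307  63  30  15 440] [321.3  70.1]
2 [256  65   7  15  84] [259.4  72.1]
2 [ 393   84   45   54 1063] [413. 110.]
2 [260 138   6  13  65] [262.1 144. ]
2 [307 139  29  14 353] [321.1 145.7]
```

View pics/w12.png

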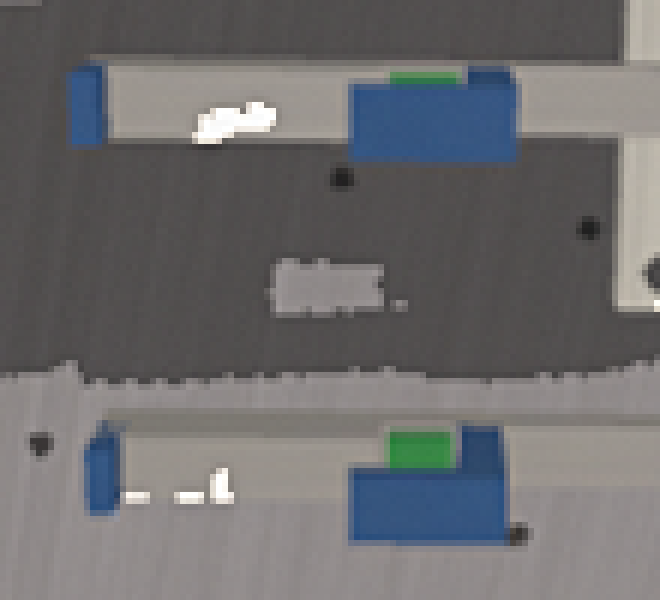

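View pics/w22.png

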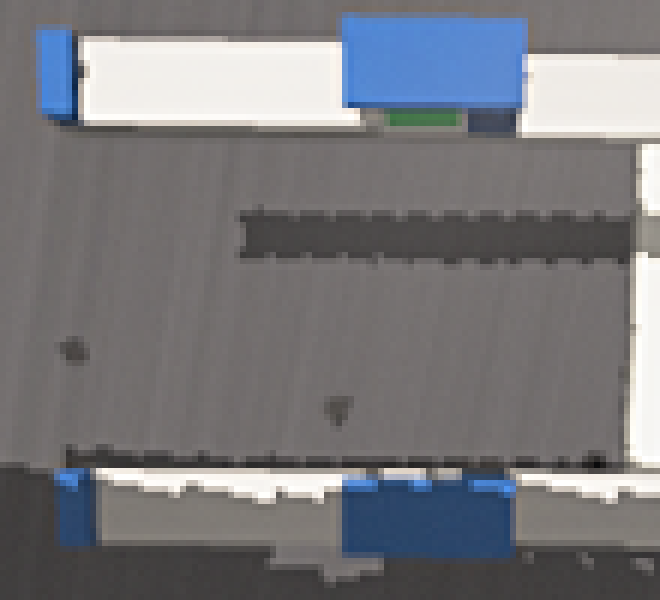

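```bash
python3 - <<'E'
from h import *
import pickle
np.set_printoptions(precision=1,suppress=True)
T=cam("top");S=cam("scene")
C1=cam("wrist",pickle.load(open("w1.pkl","rb")));C2=cam("wrist",pickle.load(open("w2.pkl","rb")))
f1=lambda u,v:(250+u/6-.5,150+v/6-.5)
f2=lambda u,v:(250+u/6-.5,60+v/6-.5)
P={}
for n,a,b in [("+yFa",(349,84),(343,16)),("+yBa",(517,84),(527,16)),("+yFb",(349,162),(343,107)),("+yBb",(517,162),(527,107)),
 ("-yFa",(349,468),(343,480)),("-yBa",(506,468),(514,480)),("-yFb",(349,543),(343,555)),("-yBb",(506,543),(514,555)),("tip+y",(87,65),(55,28))]:
    p,r=tri([(C1,f1(*a)),(C2,f2(*b))]);P[n]=p;print(n,p,r)
A=np.mean([P[k] for k in P if k.startswith("+y")],0);B=np.mean([P[k] for k in P if k.startswith("-y")],0)
d=A-B;yaw=np.arctan2(-d[0],d[1]);print(A,B,np.linalg.norm(d),"yaw",np.degrees(yaw))
m=(A+B)/2;x=np.array([np.cos(yaw),np.sin(yaw),0]);n=m-1.5*x;n[2]-=20;print("notch flats",n)
for q in(A,B):print(proj(T,q),proj(S,q))
E
```

```text
+yFa [575.5 258.  227.2] [0. 0.]
+yBa [601.8 263.5 227.3] [0.1 0.1]
+yFb [577.9 245.8 227.8] [0. 0.]
+yBb [604.5 251.3 228. ] [0.1 0.1]
-yFa [588.  192.5 222.4] [0. 0.]
-yBa [614.6 198.  222.5] [0.1 0.1]
-yFb [590.4 181.5 228.7] [0. 0.]
-yBb [616.7 187.  228.8] [0.1 0.1]
tip+y [531.2 250.1 211.9] [0.3 0.3]
[589.9 254.6 227.6] [602.4 189.8 225.6] 66.0930194616571 yaw 10.927433821346385
notch flats [594.7 221.9 206.6]
[232.  177.3] [406.8 223.9]
[255.  172.4] [378.8 217.4]
```

```bash
python3 - <<'E'
from h import *
plan((607,-130,335),np.radians(2))
E
```

```text
t 3.375 pos [612.9 137.5 331.9] jawyaw 11.75 F [ 1.16  0.8  -0.37] open 1.002
toolshift mm [ -3.21 -60.26 260.65] units [-0.064 -1.205  5.213] turn deg 9.75 units 1.219 j6 -0.09 axes [[0.0, 0.979, 0.204], [0.0, 0.204, -0.979], [-1.0, 0.0, -0.0]]
```

Call:
{"name": "step_arm", "arguments": {
  "steps": [
    [0, -0.2, 0.87, 0],
    [0, -0.2, 0.87, 0],
    [0, -0.2, 0.87, 0],
    [0, -0.2, 0.87, 0],
    [0, -0.2, 0.87, 0],
    [0, -0.2, 0.87, 0],
    [0, 0, 0, 0.61],
    [0, 0, 0, 0.61],
    [0, 0, 0, 0]
  ]
}}

```text
t: 4.5
eef_pos: [607.6, -130.5, 331.7]
tcp_rot: [2.687, 1.571, 1.152]
ft_force: [0.1, -0.0, 0.5]
opening: 1.001
```

```bash
python3 - <<'E'
from h import *
import pickle
st=state();im=read_camera("wrist")[:,:,::-1]
cv2.imwrite("pics/w3.png",im);pickle.dump(st,open("w3.pkl","wb"))
plan((607,-208,335),np.radians(2))
C=cam("wrist",st);print(proj(C,(608,-208,269)))
E
```

```text
t 4.55 pos [ 607.6 -130.6  331.7] jawyaw 2.1 F [-0.62  0.63  0.09] open 0.998
toolshift mm [-3.34 -3.44 77.34] units [-0.067 -0.069  1.547] turn deg 0.1 units 0.012 j6 -0.355 axes [[0.0, 0.999, 0.037], [0.0, 0.037, -0.999], [-1.0, 0.0, -0.0]]
[317.77128659 293.80234468]
```

View pics/w3.png

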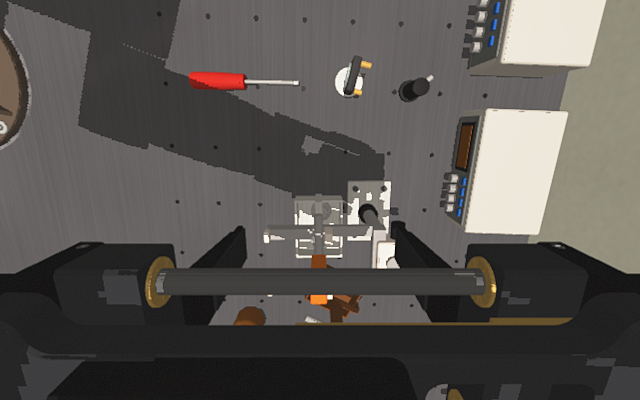

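Call:
{"name": "step_arm", "arguments": {
  "steps": [
    [0, -0.02, 0.78, 0],
    [0, -0.02, 0.77, 0],
    [0, 0, 0, 0],
    [0, 0, 0, 0]
  ]
}}

```text
t: 5.05
eef_pos: [608.1, -208.4, 331.6]
tcp_rot: [-2.996, 1.57, 1.751]
ft_force: [-0.1, 0.5, -0.5]
opening: 1.001
```

```bash
python3 - <<'E'
from h import *
import pickle
st=state();im=read_camera("wrist")[:,:,::-1]
cv2.imwrite("pics/w4.png",im);pickle.dump(st,open("w4.pkl","wb"))
plan((607,-208,230),np.radians(2))
C=cam("wrist",st);print(proj(C,(608,-208,269)))
cv2.imwrite("pics/w4c.png",cv2.resize(im[100:270,240:420],None,fx=3.5,fy=3.5,interpolation=0))
E
```

```text
t 5.1 pos [ 608.1 -208.2  331.7] jawyaw 2.01 F [0.34 0.26 0.5 ] open 1.003
toolshift mm [101.7   -1.13  -0.18] units [ 2.034 -0.023 -0.004] turn deg 0.01 units 0.001 j6 -0.468 axes [[0.0, 0.999, 0.035], [0.0, 0.035, -0.999], [-1.0, 0.0, -0.0]]
[320.26501957 212.84895288]
```

View pics/w4c.png

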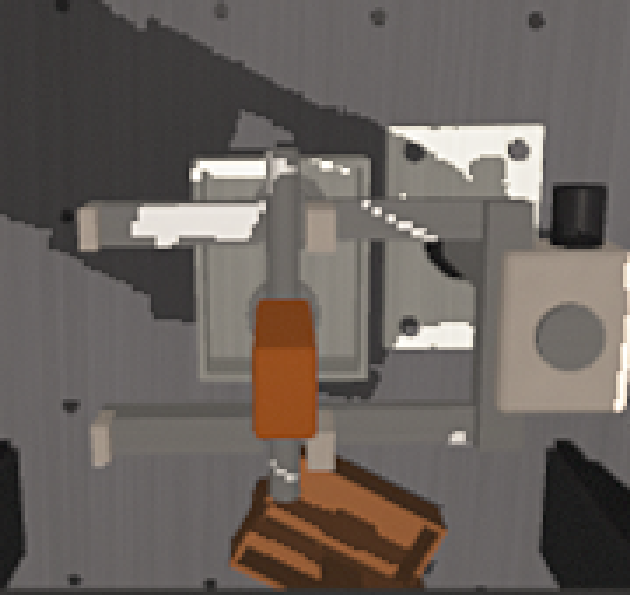

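Call:
{"name": "step_arm", "arguments": {
  "steps": [
    [0.5, 0, 0, 0],
    [0.5, 0, 0, 0],
    [0.5, 0, 0, 0],
    [0.5, 0, 0, 0],
    [0, 0, 0, 0],
    [0, 0, 0, 0]
  ]
}}

```text
t: 5.85
eef_pos: [608.5, -208.8, 232.9]
tcp_rot: [1.191, 1.569, -0.345]
ft_force: [-0.3, -0.2, 1.3]
opening: 1.002
```

Call:
{"name": "step_arm", "arguments": {
  "steps": [
    [0, 0, 0, 0],
    [0, 0, 0, 0],
    [0, 0, 0, 0],
    [0, 0, 0, 0],
    [0, 0, 0, 0],
    [0, 0, 0, 0],
    [0, 0, 0, 0],
    [0, 0, 0, 0]
  ],
  "jaw": 1
}}

```text
t: 6.85
eef_pos: [608.0, -209.2, 231.6]
tcp_rot: [-2.989, 1.571, 1.757]
ft_force: [0.2, 0.5, 0.1]
opening: 0.219
```

```bash
python3 - <<'E'
from h import *
st=state()
plan((607,-208,232),np.radians(2));print(st["moment"].round(2))
cv2.imwrite("pics/w5.png",read_camera("wrist")[:,:,::-1])
print([state()["ft_force"].round(1) for _ in range(3)])
E
```

```text
t 6.85 pos [ 608.  -209.2  231.6] jawyaw 1.92 F [0.23 0.45 0.06] open 0.219
toolshift mm [-0.41 -0.96 -1.23] units [-0.008 -0.019 -0.025] turn deg -0.08 units -0.01 j6 -0.468 axes [[-0.0, 0.999, 0.033], [0.0, 0.033, -0.999], [-1.0, -0.0, -0.0]]
[-0.08  0.05  0.03]
[array([ 2.5, -0.4,  1.2]), array([ 2.5, -0.4,  1.2]), array([ 2.5, -0.4,  1.2])]
```

View pics/w5.png

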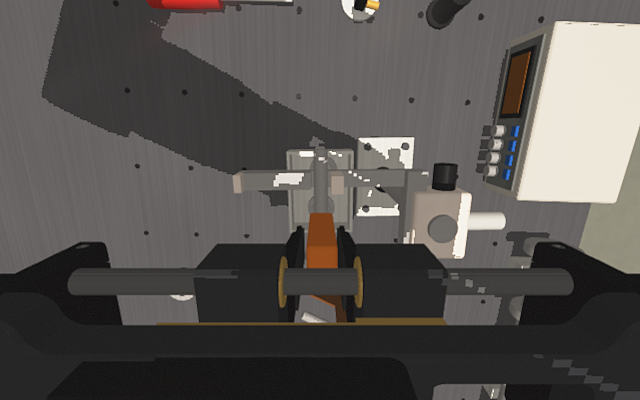

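Call:
{"name": "step_arm", "arguments": {
  "steps": [
    [0, 0, 0, 0],
    [0, 0, 0, 0],
    [0, 0, 0, 0],
    [0, 0, 0, 0],
    [0, 0, 0, 0]
  ]
}}

```text
t: 7.52
eef_pos: [608.1, -209.3, 231.6]
tcp_rot: [1.574, 1.571, 0.037]
ft_force: [0.6, -0.7, 1.7]
opening: 0.168
```

Call:
{"name": "step_arm", "arguments": {
  "steps": [
    [-0.04, 0, 0, 0],
    [-0.06, 0, 0, 0],
    [-0.1, 0, 0, 0],
    [-0.1, 0, 0, 0],
    [-0.1, 0, 0, 0],
    [-0.08, 0, 0, 0],
    [0, 0, 0, 0],
    [0, 0, 0, 0],
    [0, 0, 0, 0],
    [0, 0, 0, 0]
  ]
}}

```text
t: 8.78
eef_pos: [608.0, -209.2, 255.5]
tcp_rot: [-2.589, 1.571, 2.157]
ft_force: [0.5, 0.6, -4.4]
opening: 0.165
```

```bash
python3 - <<'E'
from h import *
plan((607,-208,232),np.radians(2));print(state()["moment"].round(2))
cv2.imwrite("pics/s6.png",cv2.resize(read_camera("scene")[130:270,150:350,::-1],None,fx=4,fy=4,interpolation=2))
E
```

```text
t 8.775 pos [ 608.  -209.2  255.5] jawyaw 1.91 F [ 0.46  0.6  -4.35] open 0.165
toolshift mm [23.47 -0.95 -1.25] units [ 0.469 -0.019 -0.025] turn deg -0.09 units -0.011 j6 -0.468 axes [[-0.0, 0.999, 0.033], [0.0, 0.033, -0.999], [-1.0, -0.0, -0.0]]
[-0.07  0.1  -0.05]
```

View pics/s6.png

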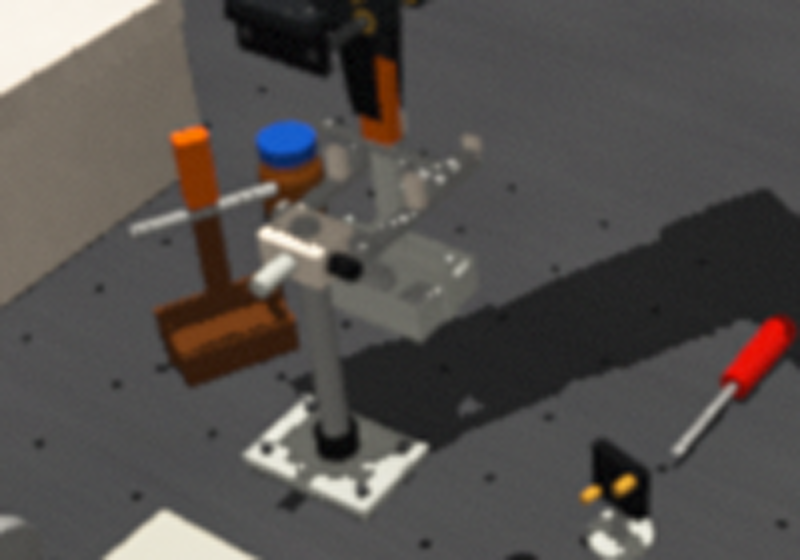

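Call:
{"name": "step_arm", "arguments": {
  "steps": [
    [0, -0.05, 0, 0],
    [0, -0.15, 0, 0],
    [0, -0.25, 0, 0],
    [0, -0.3, 0, 0],
    [0, -0.3, 0, 0],
    [0, -0.3, 0, 0],
    [0, -0.3, 0, 0],
    [0, -0.3, 0, 0],
    [0, -0.3, 0, 0],
    [0, -0.2, 0, 0],
    [0, -0.1, 0, 0],
    [-0.1, 0, 0, 0],
    [-0.2, 0, 0, 0],
    [-0.25, 0, 0, 0],
    [-0.1, 0, 0, 0],
    [0, 0, 0, 0]
  ]
}}

```text
t: 10.82
eef_pos: [480.7, -213.5, 288.6]
tcp_rot: [1.103, 1.57, -0.435]
ft_force: [0.1, 0.8, -4.4]
opening: 0.166
```

```bash
python3 - <<'E'
from h import *
import pickle
T=cam("top")
for uv in [(252,256),(283,256),(265,243),(275.6,312.9),(252,318)]:print(onz(T,uv,215).round(0))
plan((484,203,285),np.radians(11.5))
st=state();cv2.imwrite("pics/w7.png",read_camera("wrist")[:,:,::-1])
E
```

```text
[368. 203. 215.]
[366. 116. 215.]
[404. 166. 215.]
[210. 138. 215.]
[197. 204. 215.]
t 10.825 pos [ 480.7 -213.5  288.6] jawyaw 1.92 F [ 0.07  0.8  -4.45] open 0.166
toolshift mm [   3.41   17.21 -416.17] units [ 0.068  0.344 -8.323] turn deg -9.58 units -1.198 j6 -0.577 axes [[0.001, 0.999, 0.033], [-0.0, 0.033, -0.999], [-1.0, 0.001, 0.0]]
```

View pics/w7.png

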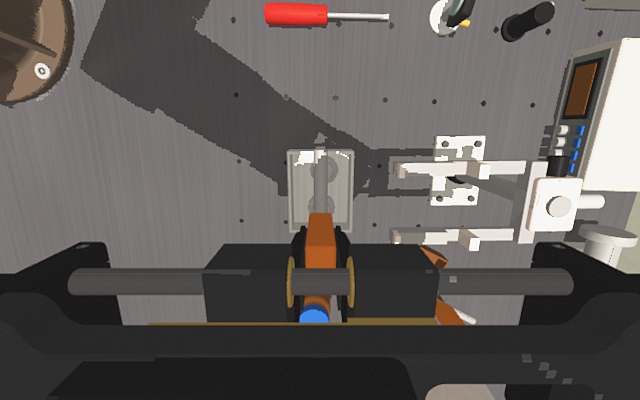

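Call:
{"name": "step_arm", "arguments": {
  "steps": [
    [0, 0.04, -0.15, 0],
    [0, 0.04, -0.3, 0],
    [0, 0.04, -0.45, 0],
    [0, 0.04, -0.6, 0],
    [0, 0.04, -0.7, 0],
    [0, 0.04, -0.7, 0],
    [0, 0.04, -0.7, 0],
    [0, 0.04, -0.7, 0],
    [0, 0.04, -0.7, 0],
    [0, 0.04, -0.7, 0],
    [0, 0.04, -0.7, 0],
    [0, 0.04, -0.6, 0],
    [0, 0.04, -0.5, 0],
    [0, 0.04, -0.4, 0],
    [0, 0.04, -0.25, 0],
    [0, 0.04, -0.15, 0],
    [0, 0, 0, -0.3],
    [0, 0, 0, -0.5],
    [0, 0, 0, -0.4],
    [0, 0, 0, 0]
  ]
}}

```text
t: 13.38
eef_pos: [498.9, 202.0, 288.1]
tcp_rot: [-1.13, 1.571, -2.501]
ft_force: [0.5, 0.7, -4.4]
opening: 0.166
```

```bash
python3 - <<'E'
from h import *
import pickle
plan((498.7,202.4,288),np.radians(11.5))
st=state();pickle.dump(st,open("w8.pkl","wb"));w=read_camera("wrist")[:,:,::-1];cv2.imwrite("pics/w8.png",w)
s=read_camera("scene")[:,:,::-1];cv2.imwrite("pics/s8.png",cv2.resize(s[100:340,300:480],None,fx=2.5,fy=2.5,interpolation=2))
E
```

```text
t 13.375 pos [498.9 202.  288.1] jawyaw 11.45 F [ 0.46  0.7  -4.45] open 0.166
toolshift mm [ 0.1  -0.07 -0.44] units [ 0.002 -0.001 -0.009] turn deg -0.05 units -0.006 j6 0.062 axes [[-0.0, 0.98, 0.199], [-0.0, 0.199, -0.98], [-1.0, -0.0, 0.0]]
```

View pics/w8.png

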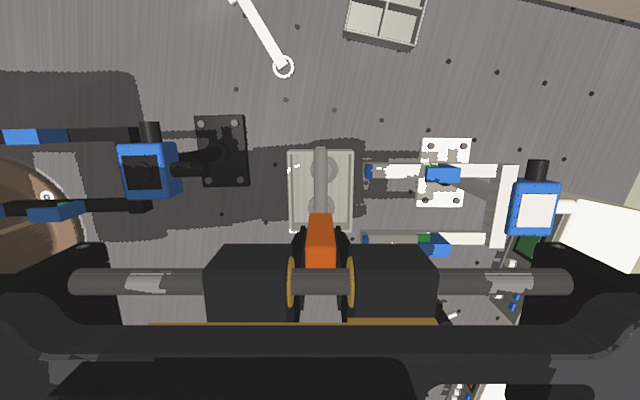

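View pics/s8.png

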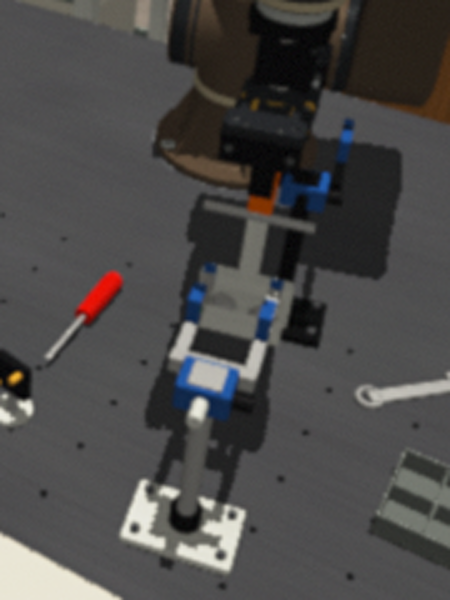

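Call:
{"name": "step_arm", "arguments": {
  "steps": [
    [0.1, 0, 0, 0],
    [0.2, 0, 0, 0],
    [0.2, 0, 0, 0],
    [0.1, 0, 0, 0],
    [0, 0.1, 0, 0],
    [0, 0.2, 0, 0],
    [0, 0.22, 0, 0],
    [0, 0.22, 0, 0],
    [0, 0.22, 0, 0],
    [0, 0.2, 0, 0],
    [0, 0.1, 0, 0],
    [0, 0, 0, 0],
    [0, 0, 0, 0]
  ]
}}

```text
t: 15.1
eef_pos: [560.2, 214.9, 258.2]
tcp_rot: [-2.116, 1.571, 2.798]
ft_force: [0.1, 0.2, -4.5]
opening: 0.166
```

```bash
python3 - <<'E'
from h import *
import pickle
plan((594.7-35*.98,221.9-7,258),np.radians(11.5))
st=state();pickle.dump(st,open("w9.pkl","wb"));w=read_camera("wrist")[:,:,::-1];cv2.imwrite("pics/w9.png",w)
cv2.imwrite("pics/w9c.png",cv2.resize(w[120:260,250:430],None,fx=4,fy=4,interpolation=0))
s=read_camera("scene")[:,:,::-1];cv2.imwrite("pics/s9.png",cv2.resize(s[150:280,340:450],None,fx=4.5,fy=4.5,interpolation=2))
E
```

```text
t 15.1 pos [560.2 214.9 258.2] jawyaw 11.51 F [ 0.07  0.17 -4.55] open 0.166
toolshift mm [0.16 0.22 0.06] units [0.003 0.004 0.001] turn deg 0.01 units 0.002 j6 0.055 axes [[-0.0, 0.98, 0.2], [0.0, 0.2, -0.98], [-1.0, -0.0, -0.0]]
```

View pics/w9c.png

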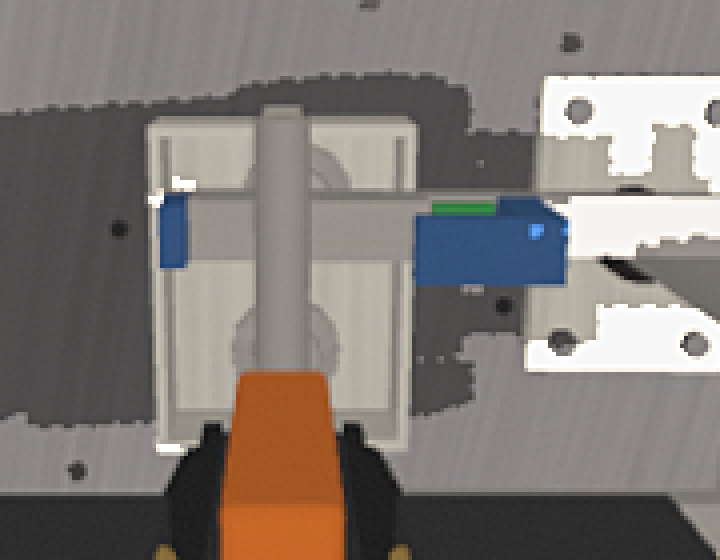

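View pics/s9.png

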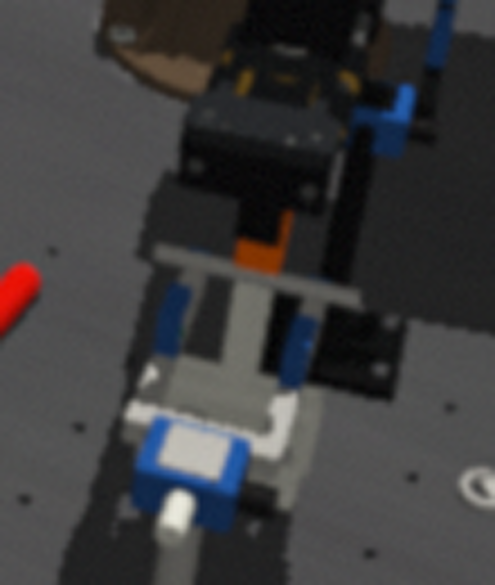

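Call:
{"name": "step_arm", "arguments": {
  "steps": [
    [0.08, 0, 0, 0],
    [0.08, 0, 0, 0],
    [0.06, 0, 0, 0],
    [0, 0, 0, 0],
    [0, 0, 0, 0],
    [0, 0, 0, 0]
  ]
}}

```text
t: 15.95
eef_pos: [560.5, 214.9, 247.3]
tcp_rot: [1.717, 1.571, 0.347]
ft_force: [0.1, -0.3, -3.5]
opening: 0.171
```

Call:
{"name": "step_arm", "arguments": {
  "steps": [
    [0.02, 0, 0, 0],
    [0.02, 0, 0, 0],
    [0, 0, 0, 0],
    [0, 0, 0, 0]
  ]
}}

```text
t: 16.45
eef_pos: [560.5, 214.9, 245.2]
tcp_rot: [2.076, 1.571, 0.706]
ft_force: [-0.6, 0.3, -4.1]
opening: 0.167
```

Call:
{"name": "step_arm", "arguments": {
  "steps": [
    [0.02, 0, 0, 0],
    [0, 0, 0, 0],
    [0, 0, 0, 0]
  ]
}}

```text
t: 16.82
eef_pos: [560.5, 214.9, 244.2]
tcp_rot: [1.92, 1.571, 0.55]
ft_force: [0.7, -0.2, -4.0]
opening: 0.167
```

Call:
{"name": "step_arm", "arguments": {
  "steps": [
    [0.02, 0, 0, 0],
    [0, 0, 0, 0],
    [0, 0, 0, 0]
  ]
}}

```text
t: 17.2
eef_pos: [560.5, 214.9, 243.3]
tcp_rot: [1.766, 1.57, 0.396]
ft_force: [0.5, 0.4, -1.4]
opening: 0.168
```

Call:
{"name": "step_arm", "arguments": {
  "steps": [
    [0.02, 0, 0, 0],
    [0, 0, 0, 0],
    [0, 0, 0, 0]
  ]
}}

```text
t: 17.58
eef_pos: [560.5, 214.9, 242.4]
tcp_rot: [1.767, 1.57, 0.397]
ft_force: [0.4, 0.3, 0.9]
opening: 0.169
```

Call:
{"name": "step_arm", "arguments": {
  "steps": [
    [0.02, 0, 0, 0],
    [0, 0, 0, 0],
    [0, 0, 0, 0]
  ]
}}

```text
t: 17.95
eef_pos: [560.6, 214.9, 241.4]
tcp_rot: [1.735, 1.57, 0.365]
ft_force: [-0.7, -0.1, 4.9]
opening: 0.165
```

Call:
{"name": "step_arm", "arguments": {
  "steps": [
    [-0.06, 0, 0, 0],
    [-0.048, 0, 0, 0],
    [0, 0, 0, 0],
    [0, 0.04, 0, 0],
    [0, 0.08, 0, 0],
    [0, 0.08, 0, 0],
    [0, 0, 0, 0],
    [0, 0, 0, 0]
  ]
}}

```text
t: 18.95
eef_pos: [570.2, 216.9, 246.4]
tcp_rot: [-1.887, 1.571, 3.026]
ft_force: [-0.1, 0.7, -3.2]
opening: 0.164
```

```bash
python3 - <<'E'
from h import *
plan((594.7,221.9,246.8),np.radians(11.5));print(state()["moment"].round(2))
w=read_camera("wrist")[:,:,::-1]
cv2.imwrite("pics/w10c.png",cv2.resize(w[120:260,250:430],None,fx=4,fy=4,interpolation=0))
E
```

```text
t 18.95 pos [570.2 216.9 246.4] jawyaw 11.51 F [-0.11  0.7  -3.21] open 0.164
toolshift mm [-0.36 25.01 -0.03] units [-0.007  0.5   -0.001] turn deg 0.01 units 0.001 j6 0.054 axes [[-0.0, 0.98, 0.2], [0.0, 0.2, -0.98], [-1.0, -0.0, -0.0]]
[-0.1   0.02 -0.02]
```

View pics/w10c.png

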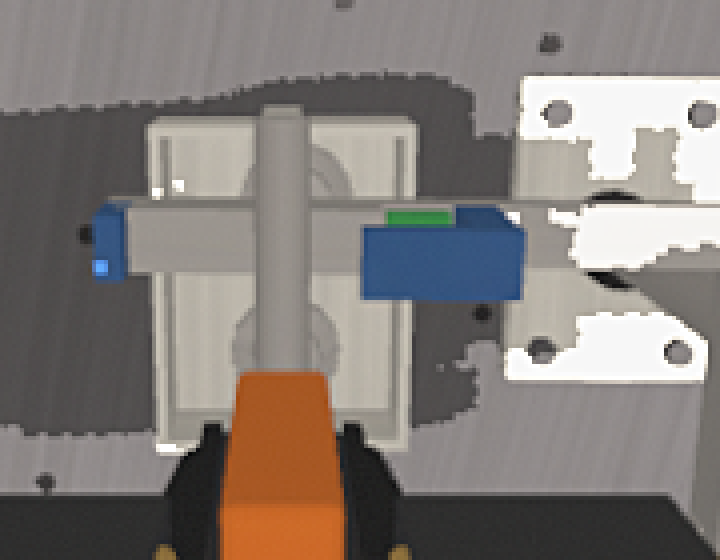

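Call:
{"name": "step_arm", "arguments": {
  "steps": [
    [0, 0.05, 0, 0],
    [0, 0.1, 0, 0],
    [0, 0.05, 0, 0],
    [0, 0, 0, 0],
    [0, 0, 0, 0]
  ]
}}

```text
t: 19.62
eef_pos: [580.0, 218.9, 246.5]
tcp_rot: [-1.76, 1.571, -3.13]
ft_force: [0.4, -0.4, -3.3]
opening: 0.168
```

Call:
{"name": "step_arm", "arguments": {
  "steps": [
    [0, 0.08, 0, 0],
    [0, 0.08, 0, 0],
    [0, 0.04, 0, 0],
    [0, 0, 0, 0],
    [0, 0, 0, 0]
  ]
}}

```text
t: 20.25
eef_pos: [589.8, 220.9, 246.5]
tcp_rot: [-2.447, 1.571, 2.466]
ft_force: [0.4, -0.1, -4.5]
opening: 0.165
```

Call:
{"name": "step_arm", "arguments": {
  "steps": [
    [0, 0.04, 0, 0],
    [0, 0.02, 0, 0],
    [0, 0, 0, 0],
    [0, 0, 0, 0]
  ]
}}

```text
t: 20.75
eef_pos: [592.8, 221.5, 246.5]
tcp_rot: [2.683, 1.571, 1.313]
ft_force: [0.5, 0.1, -4.7]
opening: 0.166
```

```bash
python3 - <<'E'
from h import *
plan((594.7,221.9,246.8),np.radians(11.5));print(state()["moment"].round(2))
w=read_camera("wrist")[:,:,::-1]
cv2.imwrite("pics/w11c.png",cv2.resize(w[120:260,250:430],None,fx=4,fy=4,interpolation=0))
E
```

```text
t 20.75 pos [592.8 221.5 246.5] jawyaw 11.51 F [ 0.51  0.13 -4.68] open 0.166
toolshift mm [-0.26  1.97 -0.01] units [-0.005  0.039 -0.   ] turn deg 0.01 units 0.001 j6 0.052 axes [[0.0, 0.98, 0.2], [0.0, 0.2, -0.98], [-1.0, 0.0, -0.0]]
[-0.06  0.03  0.01]
```

View pics/w11c.png

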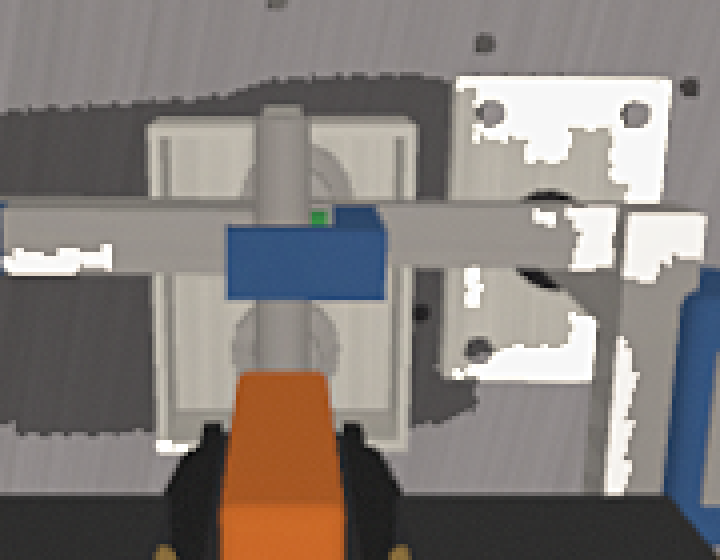

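Call:
{"name": "step_arm", "arguments": {
  "steps": [
    [0, 0.04, 0, 0],
    [0, 0.02, 0, 0],
    [0, 0, 0, 0],
    [0, 0, 0, 0]
  ]
}}

```text
t: 21.3
eef_pos: [595.7, 222.1, 246.5]
tcp_rot: [-1.967, 1.571, 2.946]
ft_force: [0.5, -0.5, -4.8]
opening: 0.166
```

Call:
{"name": "step_arm", "arguments": {
  "steps": [
    [0, 0.02, 0, 0],
    [0, 0, 0, 0],
    [0, 0, 0, 0]
  ]
}}

```text
t: 21.68
eef_pos: [596.7, 222.3, 246.5]
tcp_rot: [-2.373, 1.571, 2.54]
ft_force: [-0.6, -0.1, -3.2]
opening: 0.164
```

Call:
{"name": "step_arm", "arguments": {
  "steps": [
    [0, 0.02, 0, 0],
    [0, 0, 0, 0],
    [0, 0, 0, 0]
  ]
}}

```text
t: 22.05
eef_pos: [597.5, 222.4, 246.5]
tcp_rot: [-1.675, 1.57, -3.045]
ft_force: [-2.8, -0.7, -5.0]
opening: 0.167
```

Call:
{"name": "step_arm", "arguments": {
  "steps": [
    [0, -0.052, 0, 0],
    [0, 0, 0, 0],
    [0.06, 0, 0, 0],
    [0.04, 0, 0, 0],
    [0, 0, 0, 0],
    [0, 0, 0, 0]
  ]
}}

```text
t: 22.8
eef_pos: [595.2, 222.0, 241.5]
tcp_rot: [2.052, 1.571, 0.682]
ft_force: [-0.4, 0.0, -4.2]
opening: 0.167
```

Call:
{"name": "step_arm", "arguments": {
  "steps": [
    [0.04, 0, 0, 0],
    [0, 0, 0, 0],
    [0, 0, 0, 0]
  ]
}}

```text
t: 23.18
eef_pos: [595.2, 222.0, 239.6]
tcp_rot: [2.041, 1.571, 0.671]
ft_force: [0.2, 0.1, -3.8]
opening: 0.163
```

Call:
{"name": "step_arm", "arguments": {
  "steps": [
    [0.04, 0, 0, 0],
    [0, 0, 0, 0],
    [0, 0, 0, 0]
  ]
}}

```text
t: 23.55
eef_pos: [595.2, 222.0, 237.6]
tcp_rot: [1.869, 1.571, 0.5]
ft_force: [0.4, 0.4, -3.4]
opening: 0.169
```

Call:
{"name": "step_arm", "arguments": {
  "steps": [
    [0.02, 0, 0, 0],
    [0.02, 0, 0, 0],
    [0, 0, 0, 0],
    [0, 0, 0, 0]
  ]
}}

```text
t: 24.05
eef_pos: [595.2, 222.0, 235.6]
tcp_rot: [1.964, 1.571, 0.595]
ft_force: [0.4, -0.2, -1.5]
opening: 0.163
```

Call:
{"name": "step_arm", "arguments": {
  "steps": [
    [0.02, 0, 0, 0],
    [0, 0, 0, 0],
    [0, 0, 0, 0]
  ]
}}

```text
t: 24.42
eef_pos: [595.2, 222.0, 234.8]
tcp_rot: [1.761, 1.57, 0.391]
ft_force: [0.0, -0.6, 0.1]
opening: 0.171
```

```bash
python3 - <<'E'
from h import *
plan((594.7,221.9,246.8),np.radians(11.5));print(state()["moment"].round(2))
w=read_camera("wrist")[:,:,::-1]
cv2.imwrite("pics/w12c.png",cv2.resize(w[120:260,250:430],None,fx=4,fy=4,interpolation=0))
E
```

```text
t 24.425 pos [595.2 222.  234.8] jawyaw 11.51 F [ 0.03 -0.59  0.06] open 0.171
toolshift mm [-1.205e+01 -5.400e-01 -1.000e-02] units [-0.241 -0.011 -0.   ] turn deg 0.01 units 0.001 j6 0.052 axes [[0.0, 0.98, 0.2], [0.0, 0.2, -0.98], [-1.0, 0.0, -0.0]]
[-0.05  0.05  0.01]
```

View pics/w12c.png

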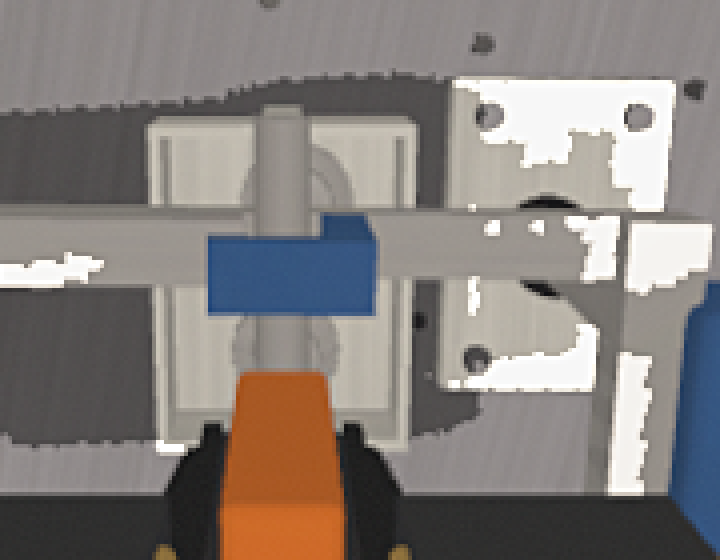

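Call:
{"name": "step_arm", "arguments": {
  "steps": [
    [0, 0, 0, 0],
    [0, 0, 0, 0],
    [0, 0, 0, 0],
    [0, 0, 0, 0],
    [0, 0, 0, 0],
    [0, 0, 0, 0]
  ],
  "jaw": 0.5
}}

```text
t: 25.22
eef_pos: [595.2, 222.0, 234.6]
tcp_rot: [2.447, 1.571, 1.077]
ft_force: [-0.9, -0.1, 0.9]
opening: 0.498
```

```bash
python3 - <<'E'
from h import *
plan((594.7,221.9,246.8),np.radians(11.5))
w=read_camera("wrist")[:,:,::-1]
cv2.imwrite("pics/w13c.png",cv2.resize(w[120:300,230:430],None,fx=3,fy=3,interpolation=0))
E
```

```text
t 25.225 pos [595.2 222.  234.6] jawyaw 11.51 F [-0.91 -0.06  0.93] open 0.498
toolshift mm [-12.25  -0.46  -0.02] units [-0.245 -0.009 -0.   ] turn deg 0.01 units 0.001 j6 0.052 axes [[0.0, 0.98, 0.2], [0.0, 0.2, -0.98], [-1.0, 0.0, -0.0]]
```

View pics/w13c.png

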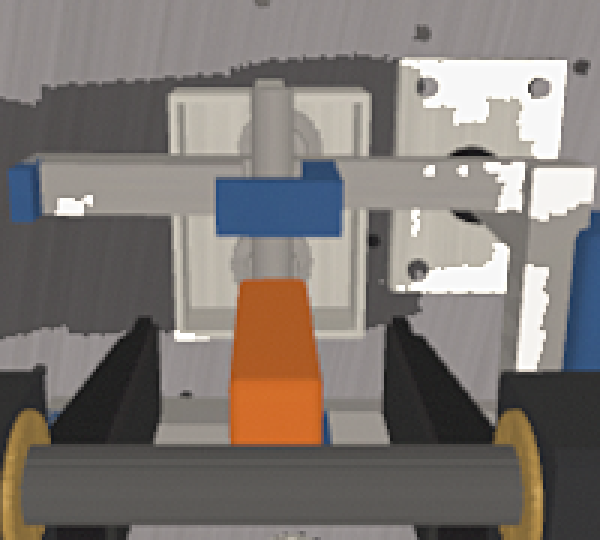

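Jaws clear of the block on both sides; go straight up.

Call:
{"name": "step_arm", "arguments": {
  "steps": [
    [-0.1, 0, 0, 0],
    [-0.3, 0, 0, 0],
    [-0.5, 0, 0, 0],
    [-0.5, 0, 0, 0],
    [-0.5, 0, 0, 0],
    [-0.3, 0, 0, 0],
    [-0.1, 0, 0, 0],
    [0, 0, 0, 0],
    [0, 0, 0, 0]
  ]
}}

```text
t: 26.4
eef_pos: [595.0, 222.0, 348.7]
tcp_rot: [-1.613, 1.569, -2.983]
ft_force: [-0.1, -0.5, 0.1]
opening: 0.497
```

```bash
python3 - <<'E'
from h import *
plan((594.7,221.9,330),np.radians(11.5))
st=state();C=cam("wrist",st);w=read_camera("wrist")[:,:,::-1]
cv2.imwrite("pics/w14c.png",cv2.resize(w[110:280,230:430],None,fx=3.5,fy=3.5,interpolation=0))
s=read_camera("scene")[:,:,::-1];cv2.imwrite("pics/s14.png",cv2.resize(s[150:330,330:460],None,fx=3.3,fy=3.3,interpolation=2))
h=cv2.cvtColor(w.copy(),cv2.COLOR_BGR2HSV)
m=cv2.inRange(h,(35,120,50),(80,255,255));print("green px",cv2.countNonZero(m[110:280,250:400]))
E
```

```text
t 26.4 pos [595.  222.  348.7] jawyaw 11.51 F [-0.08 -0.47  0.06] open 0.497
toolshift mm [ 1.866e+01 -2.400e-01  1.000e-02] units [ 0.373 -0.005  0.   ] turn deg 0.01 units 0.002 j6 0.052 axes [[-0.001, 0.98, 0.2], [-0.0, 0.2, -0.98], [-1.0, -0.001, -0.0]]
green px 0
```

View pics/w14c.png

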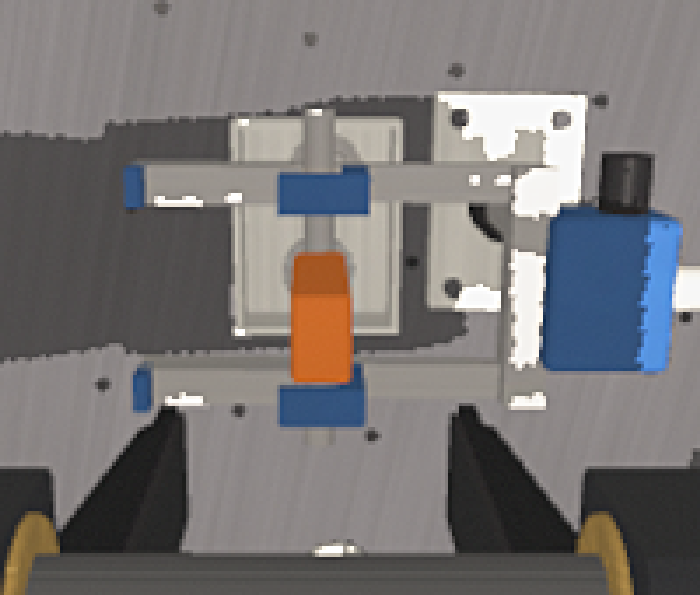

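View pics/s14.png

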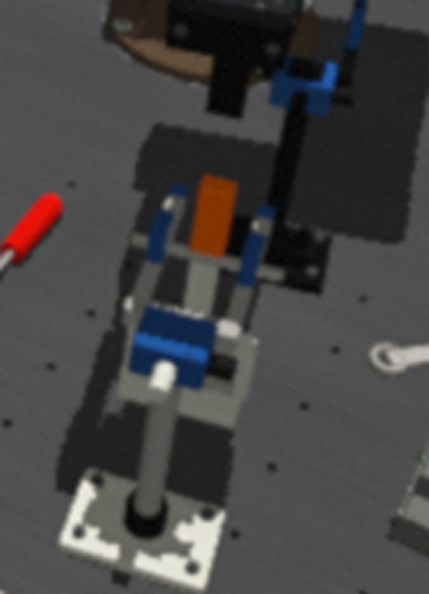

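Call:
{"name": "step_arm", "arguments": {
  "steps": [
    [0, 0, 0, 0],
    [0, 0, 0, 0],
    [0, 0, 0, 0],
    [0, 0, 0, 0]
  ]
}}

```text
t: 27.0
eef_pos: [595.1, 222.0, 349.6]
tcp_rot: [2.288, 1.571, 0.918]
ft_force: [-0.1, 0.2, -0.5]
opening: 0.5
```

```bash
python3 - <<'E'
from cell import *
print(job_done())
E
```

```text
the job is handed in; nothing more can be done
None
```

The basket now hangs on the blue gauge hook, let go, with the robot clear above it; I handed the job in at about 27 s of the 72 s. I took it off the white hook by its orange block and carried it level. The heights and stops were found by touch, then I slid the bar under the roofs and lowered it into the notches.

- **Forces on the gauge hook:** My readings peaked at about 9.5 N on the height touch and about 3 N against the end stop. Those were read once per move call, not continuously.
- **Seated height:** Before release the hook carried the whole weight. The bar sat about 9.5 mm below where it touched the flats: the 8 mm notch plus about 1.5 mm of spring sag, as expected.
- **Last pictures:** The bar lies under both roofs and across both arms, with the basket looking level. I could see part of both fittings in the tray.
- **Not confirmed directly:** No green showed at the notches, but the roofs and bar also hide the pads from above. That they are pressed down therefore rests on the height and weight readings.

No check failed. One small disagreement: sight put the flats at about 205–207 mm and touch at about 208.7 mm, so I used the touch value.

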